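Slide the pan through the kerb to the smoker landing

TASK

With the fingers only, push the empty aluminium pan along the counter through the narrow gap in the low blue tile kerb, until the whole pan sits on the dark slate tile on the smoker side. Keep the pan flat on the counter all the way, never lifting, carrying or tipping it, and leave the spoon rest, the tongs and the canister where they are.

Things in the scene. Friction and masses are not known exactly. Their poses are not given: they have to be found in the camera images.
- pan: Loose empty open-topped rectangular aluminium pan, about 0.18 kg, 90 mm wide (its x), 130 mm long (its y), 32 mm high; walls and floor 4 mm thick, walls vertical, so 82 x 122 mm inside. Origin: centre of its underside, z up. It starts flat on the counter on the prep side (the robot's right, -y) of the kerb, its y axis pointing roughly towards the kerb.
- kerb: Fixed low kerb of blue tile on the counter, 378 mm long over all along its x, 40 mm thick along its y, 40 mm high, with a 98 mm wide gap in the middle; the kerb ends at the gap are rounded to 20 mm radius as seen from above. Origin: centre of the gap at counter height (z = 0). Its y axis points through the gap to the smoker side (the robot's left), where the slate tile begins 30 mm from the origin; prep side is -y.
- landing (a point): Centre of the dark slate landing tile, inlaid flush in the counter, 140 mm along the kerb's y from the centre of the gap; same axes as the kerb. The tile is 180 mm along x and 220 mm along y.
- corner0 (a point): Outer bottom corner of the pan, left-rear (x -45, y -65 mm) from the pan's origin; same axes as the pan.
- corner1 (a point): Outer bottom corner of the pan, right-rear (x +45, y -65 mm) from the pan's origin; same axes as the pan.
- corner2 (a point): Outer bottom corner of the pan, right-front (x +45, y +65 mm) from the pan's origin; same axes as the pan.
- corner3 (a point): Outer bottom corner of the pan, left-front (x -45, y +65 mm) from the pan's origin; same axes as the pan.
- spoon_rest: Loose white ceramic spoon rest, round dish 90 mm across and 18 mm high with a stub handle reaching 96 mm from the dish centre along its x. Origin: underside of the dish's centre. Leave alone.
- tongs: Loose stainless tongs lying on the counter along their y, about 225 mm long, 50 mm wide, 22 mm high. Origin: middle, at counter height. Leave alone.
- canister: Loose clear acrylic canister with white clip-on lid, 96 mm across over the clips, 104 mm high. Origin: centre of its underside. Leave alone.
Not all that is in view belongs to the job. Of the things that look like the pan, take the one that is farthest from the robot's base at the start.

How it is judged:
By the outcome, as a careful person would: the job done as asked, in the order asked, and still so for the second after the job is handed in, with the robot touching nothing.
It also fails if it takes over 45 s, if anything falls off the work surface, if the arm or the gripper's body presses on something with over 40 N, if the wrist force passes 120 N, or if a joint passes its speed limit or range.

ROBOT

A 7-joint arm with a two-finger parallel gripper is mounted at the origin on the work surface. World frame = base frame: x ahead of the robot, y to its left, z up, the work surface at z = 0. Lengths are in m, angles in rad, forces in N, time in s.
With the tool pointing down it reaches from about 0.4 to 0.875 m from the base axis. Payload 19.3 kg.
Tool frame: the origin (TCP) lies between the finger pads; the fingertips stand ctrl.finger_overhang ahead of it and the grasp point (between the pads) lies 11 mm behind it (ctrl.finger_overhang is the distance from the TCP to the fingertips, in m); z points along the fingers, x is the direction in which the jaws open and shut, and the axes are right-handed (so a half turn about z gives the same grasp; the last joint's range is limited). The gripper opens to 85 mm and grips with 20 to 120 N. Pads are 22 mm wide; open, the fingers measure 114 mm over their backs; the gripper's body (76 mm by 85 mm) begins 54 mm behind the grasp point. The pads swing forward as they close: fully open they stand 13 mm farther back than shut.
Start: joints at [1.183, 0.521, -0.036, 1.599, 0.021, 1.021, -0.113], TCP at [0.195, -0.594, 0.215] pointing down, gripper open.
Joint ranges: [-2.91, 2.91], [-0.3, 2.13], [-1.5, 1.42], [0.17, 2.43], [-1.26, 4.41], [0.16, 1.93], [-2.52, 2.52]. Speed limits (rad/s): [1.89, 1.89, 2.39, 2.39, 3.01, 3.01, 3.01].

INTERFACE

Orientations are given as a unit quaternion [x, y, z, w].
In Python, from bench import ctrl, fingers, telemetry, viewer gives the robot as it stands. Calls block until the motion is done:
- ctrl.move_pose(position, orientation): joint-space move of the TCP to a pose.
- ctrl.movel(position, frame=None, max_speed=0.15): straight line of the TCP; frame=None keeps the orientation; max_speed is the mean speed in m/s.
- ctrl.set_joints(angles): joint-space move.
- fingers.gripper_to(opening): opening from 0.0 (shut) to 1.0 (fully open); the grip force is fixed at half the most; returns when the fingers have stopped.
- ctrl.hold(seconds).
- ctrl.ik(position, orientation): joint angles nearest the present ones, or None.
- telemetry.state(): the state.
- viewer.read_camera(name): name is "scene" or "top" or "wrist"; returns (picture, depth): 480x640x3 uint8, red, green, blue; 480x640 float32, m along the optical axis (not along the pixel's ray), 0 where there is no reading.
- viewer.camera_info(name): a dict with "fx", "fy", "cx", "cy" (pixels), "extrinsics" (4x4, takes a point from camera to world coordinates); the wrist camera has in their place "mount" (4x4, takes a point from camera to tool coordinates, whose origin is the TCP and whose axes are the tool frame's). Camera axes: x right, y down, z forward; pixel columns grow to the right and rows downward; lengths in m; the calibration is good to about 2 mm. A picture is of the moment at which its call begins: read the wrist's pose just before it. camera_info takes no time and is no camera call.
A pose or a line that the arm cannot do raises ctrl.PlanningError and nothing moves.
- ctrl.job_done(): hands the job in, once; it reports no verdict.
The state is a dict: "time": time; "q": joint angles; "joint_vel": joint speeds; "joint_torque": joint torques, N m; "ee_pos": TCP position; "eef_rot": TCP orientation; "force": force on the tool from outside, world axes, zero at the start; "ft_torque": the same for the moment, N m; "finger_gap": opening from 0.0 (shut) to 1.0 (fully open).
Only numpy, scipy, OpenCV 4.12 (cv2) and the standard library are available. Lean on these libraries where they do the work, as an engineer would, in place of code of your own. Each camera call takes 0.05 s, during which the arm holds its last target.

## Working session

There is one attempt and no reset: what is moved stays moved. The work goes in short steps, each a Python script; the robot and the scene stay as the last script left them, time stands still between calls to the robot, and variables do not carry over. Pictures are saved under pics/ and viewed, and the job is handed in when it is done.

```bash
mkdir -p pics; ls
python3 - <<'E'
from bench import ctrl, fingers, telemetry, viewer
import cv2, numpy as np
for n in ["scene","top"]:
    im,d=viewer.read_camera(n); cv2.imwrite(f"pics/{n}0.png",im[:,:,::-1]); np.savez(f"{n}0.npz",im=im,d=d)
    i=viewer.camera_info(n); print(n,{k:np.round(v,3).tolist() for k,v in i.items()})
print(telemetry.state(), ctrl.finger_overhang)
E
```

```text
pics
scene {'fx': 540.959, 'fy': 540.959, 'cx': 316.428, 'cy': 235.817, 'extrinsics': [[0.667, 0.643, -0.378, 1.005], [0.745, -0.581, 0.328, -0.397], [-0.009, -0.5, -0.866, 1.059], [0.0, 0.0, 0.0, 1.0]]}
top {'fx': 457.316, 'fy': 457.316, 'cx': 323.202, 'cy': 233.218, 'extrinsics': [[0.001, -0.989, 0.147, 0.403], [-0.999, 0.005, 0.037, -0.028], [-0.038, -0.147, -0.988, 0.952], [0.0, 0.0, 0.0, 1.0]]}
{'time': 0.1, 'q': array([ 1.1827821 ,  0.52196466, -0.03629993,  1.59992705,  0.02121145,
        1.02107702, -0.11283194]), 'joint_vel': array([-0.0002442 , -0.00121718,  0.00079839, -0.00108799,  0.00075051,
        0.00172693, -0.00114976]), 'joint_torque': array([ 2.01222996e-03, -9.28501940e+01,  1.98341422e+00, -3.70539057e+01,
        1.79692445e-02,  5.34946026e-03, -6.72684018e-05]), 'ee_pos': array([ 0.19516307, -0.59343265,  0.21498578]), 'eef_rot': array([ 8.10071766e-01, -5.86330528e-01, -4.26392929e-04, -2.52373828e-04]), 'force': array([ 0.18661048,  0.45235303, -1.15144415]), 'ft_torque': array([ 0.00500403, -0.06770089, -0.04053904]), 'finger_gap': 0.9998259773338699} 0.008
```

View pics/scene0.png

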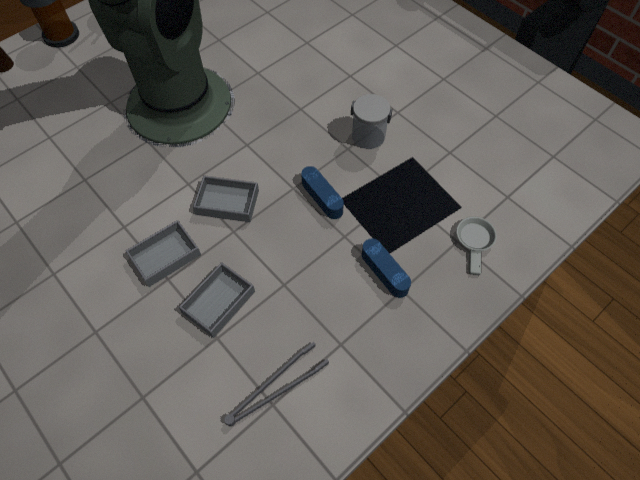

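View pics/top0.png

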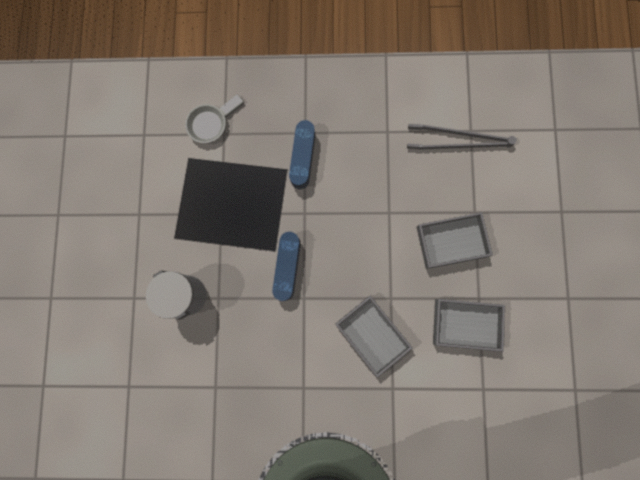

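The top view shows three pan-like things: A (454,242), B (470,325) and C (374,338). The kerb halves are at (302,155) and (286,267), with the slate at (231,204). I'll measure all of them.

```bash
cat > h.py <<'E'
import numpy as np, cv2
from bench import ctrl, fingers, telemetry, viewer
def cast(n,uv,z):
    i=viewer.camera_info(n);E=np.array(i["extrinsics"]);uv=np.atleast_2d(uv).astype(float)
    r=np.c_[(uv[:,0]-i["cx"])/i["fx"],(uv[:,1]-i["cy"])/i["fy"],np.ones(len(uv))]@E[:3,:3].T
    o=E[:3,3];return o+r*((z-o[2])/r[:,2])[:,None]
def proj(n,P):
    i=viewer.camera_info(n);E=np.array(i["extrinsics"]);p=(np.atleast_2d(P)-E[:3,3])@E[:3,:3]
    return np.c_[p[:,0]/p[:,2]*i["fx"]+i["cx"],p[:,1]/p[:,2]*i["fy"]+i["cy"]]
def heights(n,d):
    i=viewer.camera_info(n);E=np.array(i["extrinsics"]);v,u=np.mgrid[:480,:640]
    c=np.stack([(u-i["cx"])/i["fx"]*d,(v-i["cy"])/i["fy"]*d,d],-1)
    return c@E[:3,:3].T+E[:3,3]
E
python3 - <<'E'
from h import *
for n in ["top","scene"]:
    f=np.load(n+"0.npz");im,d=f["im"],f["d"]
    W=heights(n,d);z=W[...,2]; ok=d>0
    g=ok&(W[...,0]>.3)&(np.abs(z)<.008); print(n,"counter z",np.median(z[g]))
    m=(ok&(z>.012)&(z<.3)&(W[...,0]>.2)).astype(np.uint8)
    k,L,S,C=cv2.connectedComponentsWithStats(m)
    for j in range(1,k):
        if S[j,4]<60: continue
        pts=W[L==j]; print(j,S[j],C[j].round(),"xy",pts[:,:2].mean(0).round(3),"zmax",np.percentile(pts[:,2],95).round(3), "z50",np.median(pts[:,2]).round(3))
    hsv=cv2.cvtColor(im,cv2.COLOR_RGB2HSV)
    b=cv2.inRange(hsv,(100,90,40),(125,255,255))
    k,L,S,C=cv2.connectedComponentsWithStats(b)
    for j in range(1,k):
        if S[j,4]>200: print("blue",S[j],C[j])
for n,f in [("top",(395,180,300,200)),]:
    im=np.load("top0.npz")["im"];c=im[190:390,320:520]
    cv2.imwrite("pics/crop0.png",cv2.resize(c[:,:,::-1],None,fx=3,fy=3,interpolation=cv2.INTER_CUBIC))
E
```

```text
top counter z 0.001034467665084804
1 [185  95  59  48 603] [211. 117.] xy [0.799 0.253] zmax 0.021 z50 0.016
3 [ 289  120   27   68 1305] [302. 154.] xy [0.706 0.051] zmax 0.044 z50 0.041
4 [408 124 109  25 626] [462. 138.] xy [ 0.744 -0.284] zmax 0.023 z50 0.017
5 [417 213  76  56 794] [456. 239.] xy [ 0.526 -0.26 ] zmax 0.037 z50 0.033
6 [ 272  232   29   69 1386] [286. 266.] xy [0.472 0.081] zmax 0.043 z50 0.041
7 [ 146  271   60   49 2289] [175. 295.] xy [0.414 0.284] zmax 0.107 z50 0.104
8 [335 296  78  82 631] [375. 338.] xy [ 0.332 -0.095] zmax 0.037 z50 0.034
9 [434 299  71  53 806] [471. 326.] xy [ 0.356 -0.282] zmax 0.037 z50 0.033
blue [290 122  24  63 872] [300.99311927 154.33142202]
blue [274 233  25  66 921] [285.7937025  262.93268187]
scene counter z 0.002081220330742317
1 [563   0  32   9 186] [579.   3.] xy [0.489 1.071] zmax 0.059 z50 0.034
2 [ 351   94   42   53 1719] [370. 119.] xy [0.426 0.28 ] zmax 0.109 z50 0.102
4 [ 301  166   43   51 1119] [322. 191.] xy [0.48  0.078] zmax 0.045 z50 0.041
5 [ 193  175   65   45 1002] [225. 197.] xy [ 0.337 -0.093] zmax 0.038 z50 0.028
7 [456 216  41  58 628] [477. 241.] xy [0.796 0.251] zmax 0.022 z50 0.016
8 [ 125  220   75   65 1042] [163. 251.] xy [ 0.36 -0.28] zmax 0.038 z50 0.029
21 [ 362  238   49   59 1399] [386. 267.] xy [0.713 0.048] zmax 0.045 z50 0.041
26 [ 179  262   76   74 1078] [216. 298.] xy [ 0.527 -0.259] zmax 0.038 z50 0.03
30 [225 342 104  83 737] [273. 387.] xy [ 0.744 -0.287] zmax 0.024 z50 0.018
blue [302 167  42  52 907] [323.29878721 190.11907387]
blue [ 363  238   48   60 1133] [387.00529568 265.24889673]
```

View pics/crop0.png

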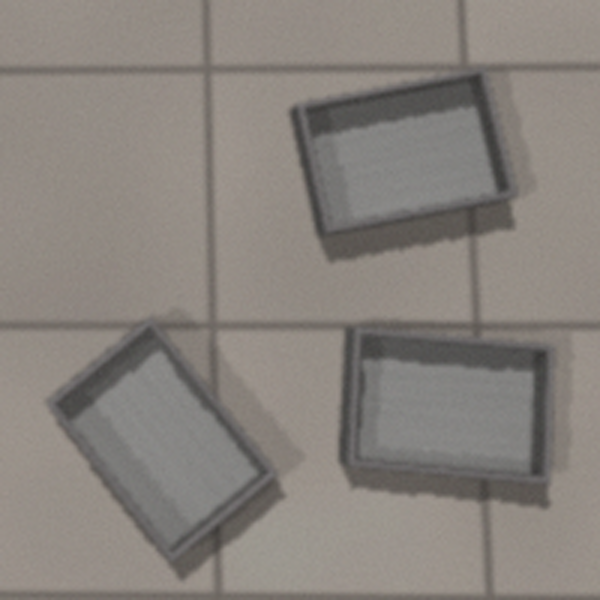

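A (crop (403,155), top (454,242)) is the pan: it is 0.59 m from the base, against 0.45 for B and 0.35 for C. It also lies with its long side towards the kerb. Next I'll get poses for the pan, kerb and slate from rays onto planes.

```bash
cat >> h.py <<'E'
def rimpose(n,im,d,near,r=.11,ang=None):
    """pan pose from depth-selected rim pixels cast on z=.032"""
    W=heights(n,d)
    m=((d>0)&(np.abs(W[...,2]-.0335)<.009)&(np.hypot(W[...,0]-near[0],W[...,1]-near[1])<r))
    v,u=np.nonzero(m)
    p=cast(n,np.c_[u,v],.032)[:,:2]
    R=cv2.minAreaRect((p*1000).astype(np.float32))
    c=np.array(R[0])/1000;(w,h)=R[1];a=R[2]
    if w<h:a+=90
    a=np.deg2rad(a)      # long-axis direction
    if np.sin(a)<0:a+=np.pi
    return c,a,(w,h)
E
python3 - <<'E'
from h import *
for n in ["top","scene"]:
    f=np.load(n+"0.npz");im,d=f["im"],f["d"];W=heights(n,d)
    c,a,wh=rimpose(n,im,d,(.527,-.26));print(n,"pan",c.round(4),np.rad2deg(a).round(2),np.round(wh,1))
    ends=[]
    for near in [(.71,.05),(.475,.08)]:
        m=(d>0)&(np.abs(W[...,2]-.042)<.006)&(np.hypot(W[...,0]-near[0],W[...,1]-near[1])<.1)
        v,u=np.nonzero(m);p=cast(n,np.c_[u,v],.04)[:,:2]
        R=cv2.minAreaRect((p*1000).astype(np.float32));ends.append(np.array(R[0])/1000);print(" kerb",np.round(R[0],1),np.round(R[1],1),R[2])
    e=ends[0]-ends[1];print(" sep",np.linalg.norm(e),"gap",sum(ends)/2,"dir x (far->near)",-e/np.linalg.norm(e),"travel ang",np.rad2deg(np.arctan2(e[0],-e[1])))
    b=(im.max(2)<45).astype(np.uint8)
    b[~((np.hypot(W[...,0]-.6,W[...,1]-.2)<.25))]=0
    k,L,S,C=cv2.connectedComponentsWithStats(b);j=1+np.argmax(S[1:,4]);v,u=np.nonzero(L==j)
    p=cast(n,np.c_[u,v],0)[:,:2];R=cv2.minAreaRect((p*1000).astype(np.float32));print(" slate",R)
E
```

```text
top pan [ 0.5252 -0.2578] 100.82 [ 90.4 131.9]
 kerb [709.3  51.7] [ 40.4 140.5] 82.67924499511719
 kerb [473.4  81.8] [ 40.7 138.2] 82.62246704101562
 sep 0.2378560220021089 gap [0.59135745 0.0667611 ] dir x (far->near) [-0.99192564  0.12682087] travel ang 82.71407907248297
 slate ((608.73291015625, 201.9484100341797), (203.85198974609375, 172.58836364746094), 82.42410278320312)
scene pan [ 0.5266 -0.2577] 100.75 [ 95.4 131.9]
 kerb [708.9  51.7] [ 43.4 141. ] 82.62535095214844
 kerb [473.7  82.1] [ 43.5 142.3] 82.6253433227539
 sep 0.23723998869150695 gap [0.59129309 0.06687814] dir x (far->near) [-0.99174827  0.12820049] travel ang 82.6343818993713
 slate ((608.13671875, 206.91598510742188), (219.01194763183594, 178.63307189941406), 82.7227554321289)
```

Both views agree. The pan is at (0.526,-0.258) heading 100.8°, the gap at (0.5913,0.0668), and the travel direction is 82.7°. The slate centre matches the landing point.

I'll lower the part-open fingers inside the pan, across its width and without gripping. They then push the front wall from inside, which gives a wide, stable two-point contact.

```bash
cat >> h.py <<'E'
G=np.array([.5913,.0668]); TA=np.deg2rad(82.67)
def quat(head):   # tool x along pan x
    p=head-np.pi/2; return [np.cos(p/2),np.sin(p/2),0,0]
def at(c,head,dx,dy):
    t=np.array([np.cos(head),np.sin(head)]);s=np.array([t[1],-t[0]]);return np.array(c)+dx*s+dy*t
E
python3 - <<'E'
from h import *
fingers.gripper_to(0.56)
print(ctrl.finger_overhang, telemetry.state()["finger_gap"])
c=(.526,-.2578);a=np.deg2rad(100.8)
p=at(c,a,0,.035)
ctrl.move_pose([*p,.16],quat(a))
s=telemetry.state();print(s["time"],s["ee_pos"],s["eef_rot"],s["q"].round(2))
im,d=viewer.read_camera("wrist");cv2.imwrite("pics/w1.png",im[:,:,::-1]);np.savez("w1.npz",im=im,d=d)
im,d=viewer.read_camera("scene");cv2.imwrite("pics/s1.png",im[:,:,::-1])
i=viewer.camera_info("wrist");print(i["fx"],i["cx"],i["cy"],np.round(i["mount"],3))
E
```

```text
0.008 0.5624010916950313
2.3583 [ 0.51898104 -0.22483887  0.16000835] [ 9.95689284e-01  9.27510702e-02 -1.32245550e-04  2.66203798e-04] [ 0.65  0.53 -0.49  1.8   0.31  0.89  0.21]
347.18054151648977 319.3092070833037 240.28998062429432 [[ 1.    -0.    -0.     0.001]
 [ 0.001  0.951  0.309 -0.08 ]
 [ 0.    -0.309  0.951 -0.159]
 [ 0.     0.     0.     1.   ]]
```

View pics/w1.png

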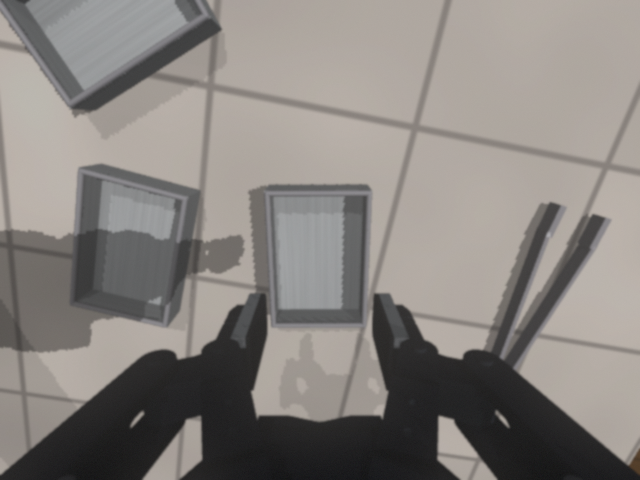

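View pics/s1.png

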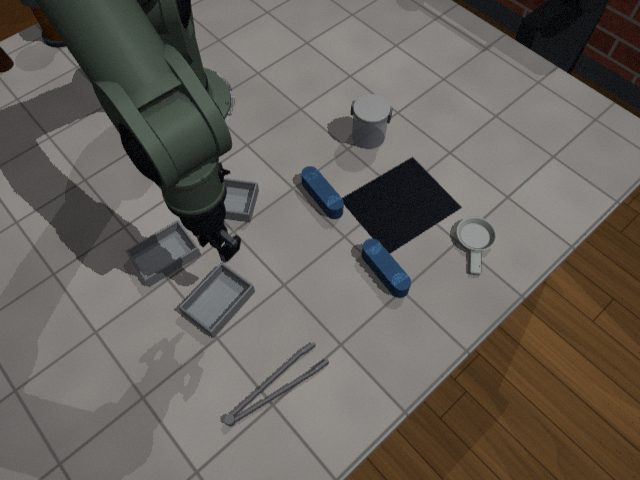

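Run:
```python
from h import *
f=np.load("w1.npz");im,d=f["im"],f["d"]
i=viewer.camera_info("wrist");M=np.array(i["mount"])
v,u=np.mgrid[:480,:640]
c=np.stack([(u-i["cx"])/i["fx"]*d,(v-i["cy"])/i["fy"]*d,d],-1)@M[:3,:3].T+M[:3,3]
ok=(d>0)&(d<.24)&(v<440)
for lo in np.arange(-.05,.02,.005):
    m=ok&(c[...,2]>=lo)&(c[...,2]<lo+.005)
    if m.sum()>5:
        x=c[m][:,0]; y=c[m][:,1]; L=x[x<0];R=x[x>0]
        print("z %.3f"%lo,m.sum(),"L",L.min().round(4),L.max().round(4),"R",R.min().round(4),R.max().round(4),"y",y.min().round(4),y.max().round(4))
# pan pose from wrist depth
s=telemetry.state();Rm=__import__("scipy.spatial.transform",fromlist=["Rotation"]).Rotation.from_quat(s["eef_rot"]).as_matrix()
W=c@Rm.T+s["ee_pos"]
m=(d>0)&(np.abs(W[...,2]-.032)<.007)&(np.hypot(W[...,0]-.526,W[...,1]+.258)<.1)
R=cv2.minAreaRect((W[m][:,:2]*1000).astype(np.float32));print(R, np.median(W[(d>.25)][:,2]))
cv2.imwrite("pics/w1c.png",cv2.resize(im[160:400,180:460,::-1],None,fx=2.5,fy=2.5))
```

```text
z -0.050 766 L -0.0364 -0.0225 R 0.0248 0.0386 y -0.0123 0.0107
z -0.045 665 L -0.0362 -0.0225 R 0.0248 0.0387 y -0.0122 0.0106
z -0.040 626 L -0.0366 -0.0225 R 0.0248 0.0387 y -0.0123 0.0108
z -0.035 563 L -0.0364 -0.0225 R 0.0248 0.0388 y -0.0121 0.0113
z -0.030 461 L -0.0357 -0.0225 R 0.0248 0.038 y -0.0121 0.0109
z -0.025 222 L -0.0291 -0.0225 R 0.0248 0.0314 y -0.0121 0.0104
z -0.020 29 L -0.023 -0.0226 R 0.025 0.0253 y -0.0094 0.0083
((525.4403076171875, -258.6576232910156), (90.25467681884766, 130.51417541503906), 10.774947166442871) 0.0007843997072232156
```

View pics/w1c.png

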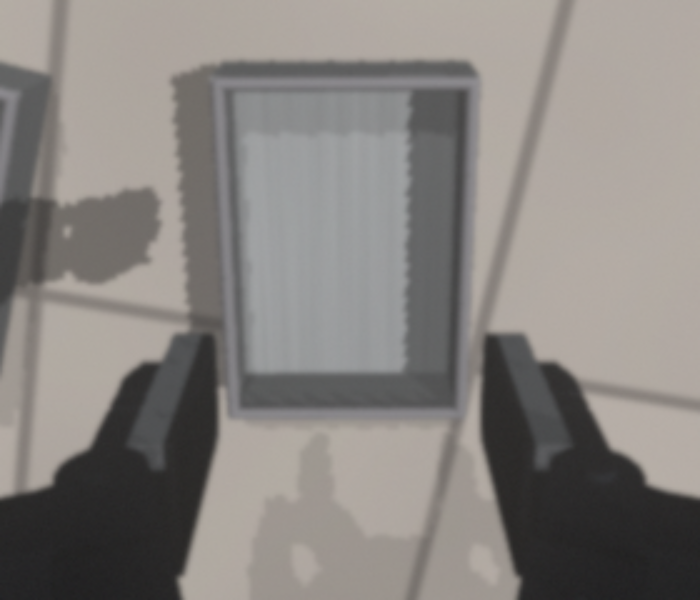

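The finger gap comes out at 47 mm and the wrist's pan pose agrees within 1 mm. But in the wrist view the fingertips seem about 20 mm behind the TCP, where I expected them ahead of it. I'll check tip height from the scene view before descending.

Run:
```python
from h import *
s=telemetry.state();print(s["force"].round(2),s["ee_pos"])
for n in ["scene","top"]:
    im,d=viewer.read_camera(n);W=heights(n,d)
    m=(d>0)&(np.hypot(W[...,0]-.519,W[...,1]+.225)<.07)&(W[...,2]>.06)
    z=W[m][:,2]; print(n,m.sum(),np.sort(z)[:12].round(3)); 
    j=np.argsort(z)[:5];print(W[m][j].round(3), np.argwhere(m)[j].tolist())
    if n=="scene": cv2.imwrite("pics/s1c.png",cv2.resize(im[170:350,150:310,::-1],None,fx=3.3,fy=3.3,interpolation=cv2.INTER_CUBIC))
print(proj("scene",[[.519,-.225,.16],[.519,-.225,.152],[.519,-.225,.18]]))
f=np.load("w1.npz")["d"];print(f[280:300:2,262:268:2])
```

```text
[0.75 0.56 0.25] [ 0.51908625 -0.22455155  0.16002598]
scene 17062 [0.18  0.181 0.181 0.181 0.182 0.182 0.183 0.184 0.185 0.185 0.185 0.185]
[[ 0.551 -0.225  0.18 ]
 [ 0.496 -0.231  0.181]
 [ 0.497 -0.233  0.181]
 [ 0.495 -0.225  0.181]
 [ 0.495 -0.223  0.182]] [[262, 225], [244, 205], [245, 204], [242, 207], [241, 208]]
top 17572 [0.18  0.184 0.184 0.186 0.186 0.186 0.186 0.187 0.188 0.189 0.189 0.19 ]
[[ 0.543 -0.214  0.18 ]
 [ 0.542 -0.208  0.184]
 [ 0.542 -0.211  0.184]
 [ 0.542 -0.21   0.186]
 [ 0.493 -0.217  0.186]] [[218, 450], [218, 447], [218, 449], [218, 448], [247, 454]]
[[216.68341649 255.5694038 ]
 [217.39471538 257.54559242]
 [214.86209465 250.50925885]]
[[0.34840202 0.34721133 0.34732   ]
 [0.34877226 0.34878328 0.3481869 ]
 [0.34966478 0.34878027 0.34765872]
 [0.35057938 0.3491126  0.3492455 ]
 [0.34903702 0.35018232 0.34975073]
 [0.3516899  0.35138994 0.3515087 ]
 [0.35181108 0.35118654 0.35125104]
 [0.14970088 0.14933531 0.3522727 ]
 [0.14786474 0.14913128 0.3550882 ]
 [0.14524542 0.1487305  0.15530881]]
```

View pics/s1c.png

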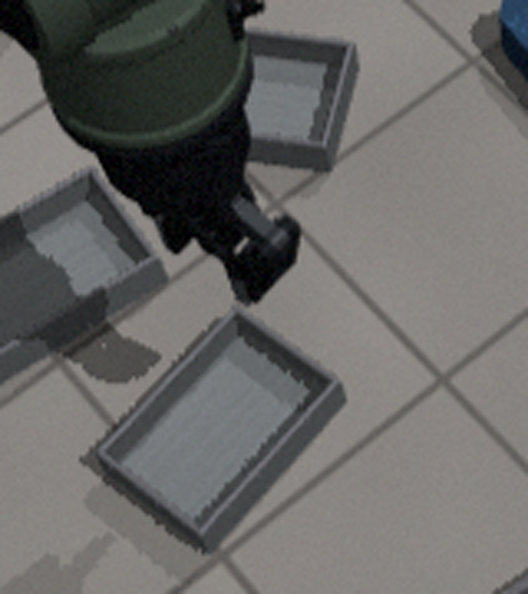

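Run:
```python
from h import *
f=np.load("w1.npz");im,d=f["im"],f["d"]
i=viewer.camera_info("wrist");M=np.array(i["mount"])
v,u=np.mgrid[:480,:640]
c=np.stack([(u-i["cx"])/i["fx"]*d,(v-i["cy"])/i["fy"]*d,d],-1)@M[:3,:3].T+M[:3,3]
ok=(d>0)&(c[...,2]<0)
for lo in np.arange(-.1,-.01,.005):
    m=ok&(c[...,2]>=lo)&(c[...,2]<lo+.005)
    if m.sum()>5:
        x=c[m][:,0]; y=c[m][:,1]
        print("z %.3f"%lo,m.sum(),"x",x.min().round(4),x.max().round(4),"y",y.min().round(4),y.max().round(4))
```

```text
z -0.100 8223 x -0.0631 0.0653 y -0.0189 0.0035
z -0.095 7255 x -0.0614 0.0641 y -0.0188 0.01
z -0.090 4411 x -0.06 0.0623 y -0.0188 0.0127
z -0.085 3201 x -0.0589 0.0612 y -0.0184 0.0126
z -0.080 4491 x -0.058 0.0599 y -0.0139 0.0124
z -0.075 5681 x -0.0567 0.0591 y -0.0149 0.0125
z -0.070 2008 x -0.0548 0.0576 y -0.0147 0.0116
z -0.065 979 x -0.0518 0.0548 y -0.0147 -0.0016
z -0.060 1053 x -0.0403 0.0428 y -0.013 0.0113
z -0.055 658 x -0.0362 0.0384 y -0.0122 0.0108
z -0.050 766 x -0.0364 0.0386 y -0.0123 0.0107
z -0.045 665 x -0.0362 0.0387 y -0.0122 0.0106
z -0.040 626 x -0.0366 0.0387 y -0.0123 0.0108
z -0.035 563 x -0.0364 0.0388 y -0.0121 0.0113
z -0.030 461 x -0.0357 0.038 y -0.0121 0.0109
z -0.025 222 x -0.0291 0.0314 y -0.0121 0.0104
z -0.020 29 x -0.023 0.0253 y -0.0094 0.0083
```

The fingers are 75 mm over their backs, so they fit the 82 mm inside width. All three cameras put the tips about 20 mm behind the TCP, so I'll use that and descend in guarded steps.

Run:
```python
from h import *
c=(.5256,-.258);a=np.deg2rad(100.8)
p=at(c,a,-.0005,.035)
f0=telemetry.state()["force"]
for z in [.05,.025,.01,0.0]:
    ctrl.movel([*p,z],quat(a),max_speed=.08)
    s=telemetry.state();print(z,s["ee_pos"].round(4),(s["force"]-f0).round(2),round(s["time"],2))
    if np.linalg.norm(s["force"]-f0)>4: print("STOP");break
im,d=viewer.read_camera("scene");cv2.imwrite("pics/s2.png",cv2.resize(im[200:360,130:300,::-1],None,fx=3.3,fy=3.3,interpolation=cv2.INTER_CUBIC))
im,d=viewer.read_camera("wrist");cv2.imwrite("pics/w2.png",im[:,:,::-1])
```

```text
0.05 [ 0.5188 -0.2238  0.0504] [ 0.65 -1.26 -0.21] 4.08
0.025 [ 0.5183 -0.2234  0.0244] [ 0.31 -0.3  -0.28] 4.54
0.01 [ 0.5182 -0.2235  0.0095] [-0.02 -0.88 -0.87] 4.88
0.0 [ 5.183e-01 -2.236e-01 -5.000e-04] [-0.08 -0.83  0.07] 5.15
```

View pics/s2.png

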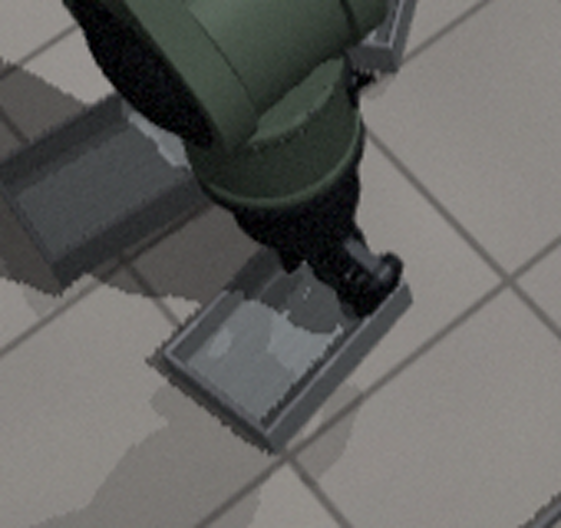

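View pics/w2.png

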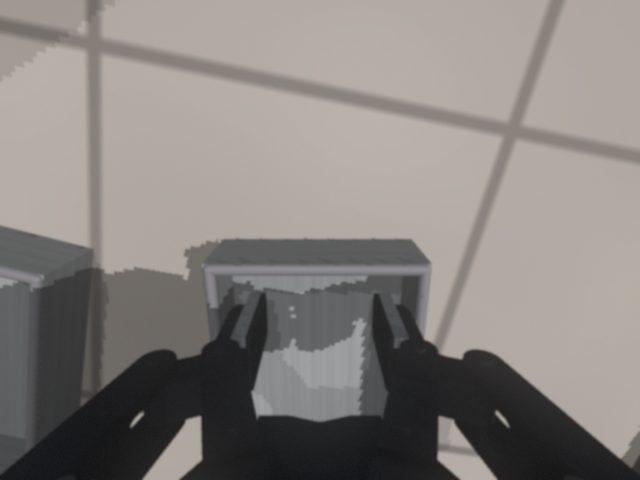

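The fingers are inside the pan near its front wall, clear of every wall (wrist: front rim at row 268, tips about (262,295) and (378,295)). Next I'll pull it forward while turning it to the gap heading, stopping short of the gap to measure.

```bash
cat >> h.py <<'E'
def go(c,head,dy,dx=-.0005,z=-.008,sp=.07):
    p=at(c,head,dx,dy);ctrl.movel([*p,z],quat(head),max_speed=sp)
    s=telemetry.state();print(round(s["time"],2),s["ee_pos"].round(4),s["force"].round(1))
E
python3 - <<'E'
from h import *
c0=np.array((.5256,-.258));a0=np.deg2rad(100.8)
t=np.array([np.cos(TA),np.sin(TA)])
go(c0,a0,.035); go(c0,a0,.050,sp=.04)
c1=G-.15*t
for k in np.linspace(0,1,6)[1:]:
    go(c0+(c1-c0)*k,a0+(TA-a0)*min(1,k*1.1),.050)
for n in ["top","wrist"]:
    im,d=viewer.read_camera(n);cv2.imwrite(f"pics/{n}3.png",im[:,:,::-1]);np.savez(f"{n}3.npz",im=im,d=d)
E
```

```text
5.52 [ 0.5183 -0.2236 -0.0085] [ 0.5 -1.   0.1]
6.04 [ 0.5158 -0.2088 -0.0079] [-0.9 -0.3 -0.5]
6.73 [ 0.5283 -0.1736 -0.008 ] [-0.4  0.4 -0.6]
7.42 [ 0.5411 -0.1381 -0.008 ] [-0.1 -0.9  0.2]
8.11 [ 0.5539 -0.1028 -0.008 ] [-0.6 -0.2 -0.7]
8.79 [ 0.5667 -0.0677 -0.008 ] [ 0.7  0.3 -0.3]
9.47 [ 0.578  -0.0323 -0.008 ] [-0.4  0.3 -0. ]
```

View pics/top3.png

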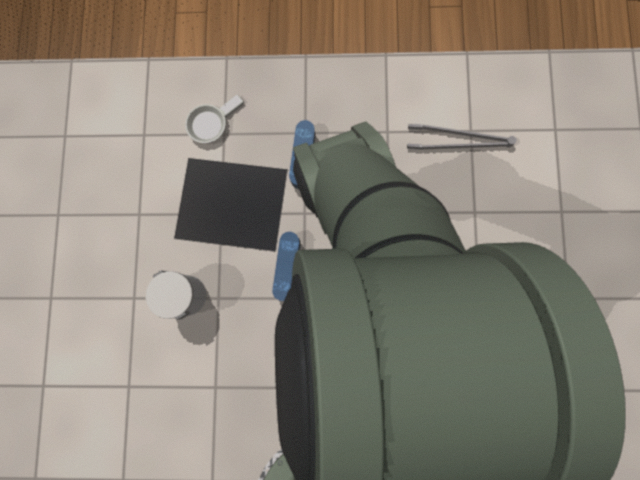

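View pics/wrist3.png

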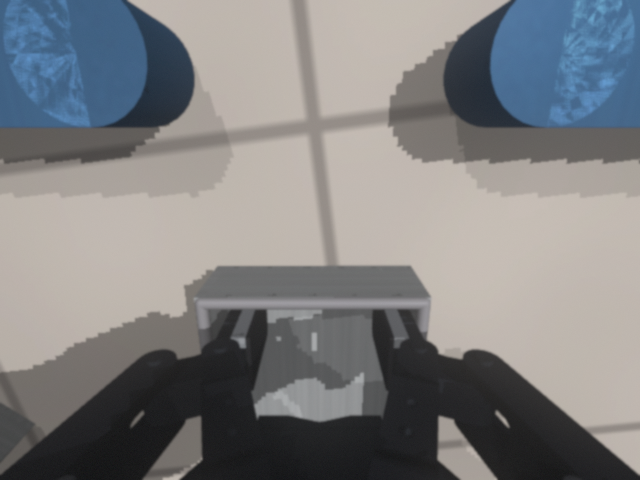

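```bash
cat >> h.py <<'E'
from scipy.spatial.transform import Rotation as Ro
def wcast(uv,z):
    i=viewer.camera_info("wrist");M=np.array(i["mount"]);s=telemetry.state()
    T=np.eye(4);T[:3,:3]=Ro.from_quat(s["eef_rot"]).as_matrix();T[:3,3]=s["ee_pos"];E=T@M
    uv=np.atleast_2d(uv).astype(float)
    r=np.c_[(uv[:,0]-i["cx"])/i["fx"],(uv[:,1]-i["cy"])/i["fy"],np.ones(len(uv))]@E[:3,:3].T
    return E[:3,3]+r*((z-E[2,3])/r[:,2])[:,None], E
def gapframe(P):
    t=np.array([np.cos(TA),np.sin(TA)]);s=np.array([t[1],-t[0]]);P=np.atleast_2d(P)[:,:2]-G
    return np.c_[P@s,P@t]*1000
E
python3 - <<'E'
from h import *
f=np.load("wrist3.npz");im,d=f["im"],f["d"]
i=viewer.camera_info("wrist");_,E=wcast([[0,0]],0)
v,u=np.mgrid[:480,:640]
W=np.stack([(u-i["cx"])/i["fx"]*d,(v-i["cy"])/i["fy"]*d,d],-1)@E[:3,:3].T+E[:3,3]
g=gapframe(W.reshape(-1,3)).reshape(480,640,2);z=W[...,2]
# pan rim: flat z~.032 in rows 240-345, outside fingers
m=(d>0)&(np.abs(z-.032)<.005)&(v>285)&(v<340)&(u>180)&(u<450)&(d>.17)
x=g[m][:,0];y=g[m][:,1];print("rim x",np.percentile(x,[.5,99.5]).round(1),"ymax",np.percentile(y,99).round(1))
for ul,ur in [(200,250),(250,390),(390,428)]:
    mm=m&(u>=ul)&(u<ur)&(v<306);print("  front y by part",ul,np.percentile(g[mm][:,1],98).round(1))
# fingers
for side in [(d>0)&(d<.165)&(v<350)]:
    print("finger x",np.percentile(g[side][:,0],[1,99]).round(1))
k=(d>0)&(z>.034)&(z<.046)&(v<140)
for nm,mm in [("L",k&(u<320)),("R",k&(u>=320))]:
    x=g[mm][:,0];print("kerb",nm,(x.max() if nm=="L" else x.min()).round(1),np.percentile(x,[1,99]).round(1),"ymin",np.percentile(g[mm][:,1],1).round(1))
print("TCP gap frame",gapframe(telemetry.state()["ee_pos"][None]))
E
```

```text
Traceback (most recent call last):
IndexError: index -1 is out of bounds for axis 0 with size 0
```

The `d>.17` cut threw away the rim (its depth is about 0.13), so I'll remove it.

```bash
cat > m3.py <<'E'
from h import *
import sys
def measure(f):
    im,d=f["im"],f["d"]
    i=viewer.camera_info("wrist");_,E=wcast([[0,0]],0)
    v,u=np.mgrid[:480,:640]
    W=np.stack([(u-i["cx"])/i["fx"]*d,(v-i["cy"])/i["fy"]*d,d],-1)@E[:3,:3].T+E[:3,3]
    g=gapframe(W.reshape(-1,3)).reshape(480,640,2);z=W[...,2]
    m=(d>0)&(np.abs(z-.032)<.004)&(v>285)&(v<330)&(u>180)&(u<450)
    print("n",m.sum())
    x=g[m][:,0];y=g[m][:,1];print("rim x",np.percentile(x,[.5,99.5]).round(1),"front y",np.percentile(y,99).round(1))
    for ul,ur in [(205,225),(250,370),(402,425)]:
        mm=m&(u>=ul)&(u<ur);print("  front y",ul,np.percentile(g[mm][:,1],97).round(1))
    k=(d>0)&(z>.034)&(z<.046)&(im[...,2].astype(int)>im[...,0]+30)&(v<280)
    for nm,mm in [("L",k&(u<320)),("R",k&(u>=320))]:
        if mm.sum()>20:
            x=g[mm][:,0];print("kerb",nm,(x.max() if nm=="L" else x.min()).round(1),np.percentile(x,[1,99]).round(1),"ymin",np.percentile(g[mm][:,1],1).round(1))
    print("TCP gap frame",gapframe(telemetry.state()["ee_pos"][None]).round(1), "counter z",np.median(z[(v<260)&(np.abs(z)<.01)]).round(4))
if __name__=="__main__": measure(np.load(sys.argv[1]))
E
python3 m3.py wrist3.npz
```

```text
n 5408
rim x [-46.7  42.2] front y -81.0
  front y 205 -81.2
  front y 250 -81.2
  front y 402 -81.2
kerb L -48.3 [-93.4 -49.1] ymin -19.9
kerb R 49.0 [50.2 94.2] ymin -20.1
TCP gap frame [[  -0.6 -100.5]] counter z 0.0005
```

The pan is square to the gap (front edge at -81 mm on both sides), but its centre is about 2.4 mm left of the gap centre. I'll shift right while advancing, then measure again.

```bash
cat >> h.py <<'E'
T=np.array([np.cos(TA),np.sin(TA)])
E
python3 - <<'E'
from h import *
from m3 import measure
go(G-.122*T,TA,.050,dx=.0022); go(G-.105*T,TA,.050,dx=.0022)
im,d=viewer.read_camera("wrist");cv2.imwrite("pics/wrist4.png",im[:,:,::-1]);measure(dict(im=im,d=d))
E
```

```text
10.12 [ 0.5843 -0.0046 -0.008 ] [ 0.9 -0.6 -0. ]
10.51 [ 0.5865  0.0126 -0.008 ] [-0.3 -0.4  0.8]
n 5138
rim x [-44.6  44.4] front y -36.5
  front y 205 -36.6
  front y 250 -36.7
  front y 402 -36.7
kerb L -48.3 [-103.   -49.2] ymin -20.0
kerb R 48.8 [ 50.6 109.2] ymin -20.0
TCP gap frame [[  2.2 -54.9]] counter z 0.0009
```

View pics/wrist4.png

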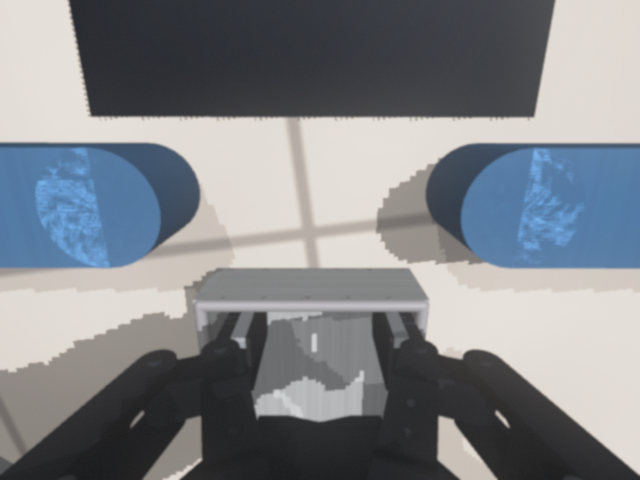

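It is centred now: -0.1 mm against +0.25 mm for the gap, and square. I'll go through the gap in force-checked steps, then look at canister clearance.

Run:
```python
from h import *
for c in [-.08,-.05,-.02,.01,.04,.065]:
    go(G+c*T,TA,.050,dx=.0023,sp=.07)
    if np.linalg.norm(telemetry.state()["force"])>15: print("STOP");break
for n in ["wrist","scene"]:
    im,d=viewer.read_camera(n);cv2.imwrite(f"pics/{n}5.png",im[:,:,::-1])
    if n=="scene":
        W=heights(n,d); m=(d>0)&(np.hypot(W[...,0]-.42,W[...,1]-.28)<.16)&(W[...,2]>.115);print("arm near canister: n",m.sum(),"min z",W[m][:,2].min() if m.any() else None)
```

```text
11.07 [ 0.5897  0.0372 -0.008 ] [0.3 0.7 0.8]
11.64 [ 0.5935  0.0667 -0.008 ] [-0.9  0.2 -0.1]
12.22 [ 0.5973  0.0965 -0.0081] [-0.1  0.4 -0.6]
12.79 [ 0.6011  0.1262 -0.0081] [-0.4 -0.3  0.3]
13.37 [ 0.605   0.156  -0.0081] [-1.   0.2  1.3]
13.88 [ 0.6082  0.181  -0.0081] [0.1 0.1 0.2]
arm near canister: n 21 min z 0.11503119568420461
```

View pics/wrist5.png

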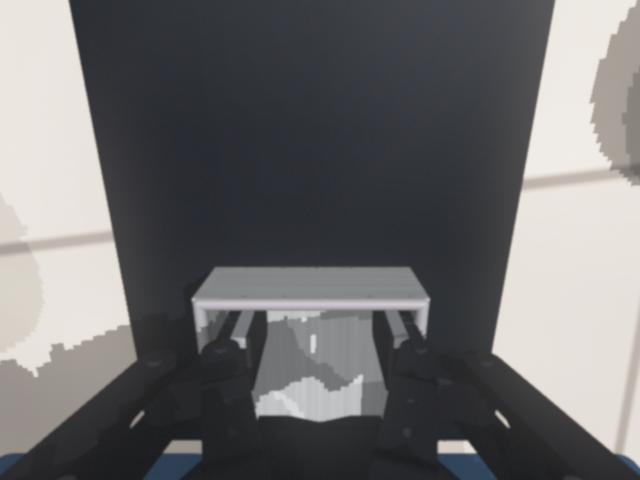

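View pics/scene5.png

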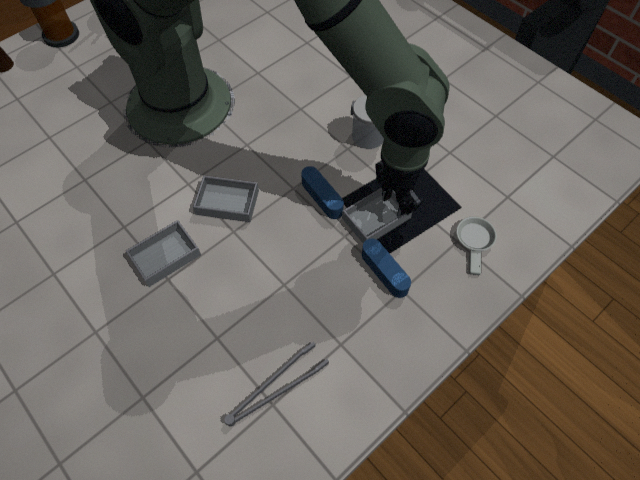

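The pan is through and the arm is clear of the canister. I'll push the rest of the way, free the fingers from the walls and lift out.

Run:
```python
from h import *
for c in [.095,.127]: go(G+c*T,TA,.050,dx=.0023,sp=.06)
go(G+.127*T,TA,.040,dx=-.0005,sp=.04)
f0=telemetry.state()["force"]
for z in [.02,.06,.2]:
    go(G+.127*T,TA,.040,dx=-.0005,z=z,sp=.1)
p=at(G-.05*T,TA,0,0)
ctrl.set_joints([1.183, 0.521, -0.036, 1.599, 0.021, 1.021, -0.113])
s=telemetry.state();print(s["time"],s["force"].round(2))
for n in ["top","scene"]:
    im,d=viewer.read_camera(n);cv2.imwrite(f"pics/{n}6.png",im[:,:,::-1])
    c,a,wh=rimpose(n,im,d,tuple(G+.14*T),r=.1);print(n,"pan gapframe",gapframe(c[None]).round(1),np.rad2deg(a-TA).round(2),np.round(wh,1))
    W=heights(n,d);f=np.load(n+"0.npz");W0=heights(n,f["d"])
    for nm,xy in [("spoon",(.799,.253)),("tongs",(.744,-.284)),("canister",(.42,.282))]:
        r=[];
        for w,dd in [(W0,f["d"]),(W,d)]:
            m=(dd>0)&(np.hypot(w[...,0]-xy[0],w[...,1]-xy[1])<.13)&(w[...,2]>.012)&(w[...,2]<.12)&~(np.hypot(w[...,0]-.61,w[...,1]-.2)<.09)
            r.append(w[m][:,:2].mean(0))
        print("  ",nm,((r[1]-r[0])*1000).round(1),"mm")
```

```text
14.62 [ 0.612   0.2104 -0.0081] [-0.3  0.5 -0.3]
15.31 [ 0.6161  0.2421 -0.0081] [-0.5 -0.6 -0.7]
15.72 [ 0.6122  0.232  -0.0079] [-0.2  0.1 -0.4]
16.15 [0.6126 0.2327 0.0209] [-0.7 -0.3 -0.2]
16.7 [0.6121 0.2324 0.0601] [ 0.1 -0.4  0.2]
18.25 [0.6119 0.2324 0.1994] [-0.3 -0.4  1. ]
21.4833 [ 0.42 -0.06  1.01]
top pan gapframe [[ -0.7 129.6]] -0.11 [132.1  91.3]
   spoon [-0.3 -1. ] mm
   tongs [ 0.2 -0.4] mm
   canister [0. 0.] mm
scene pan gapframe [[  0.3 129.5]] -0.48 [136.   95.2]
   spoon [1. 0.] mm
   tongs [-0.   0.3] mm
   canister [ 0.  -0.1] mm
```

View pics/top6.png

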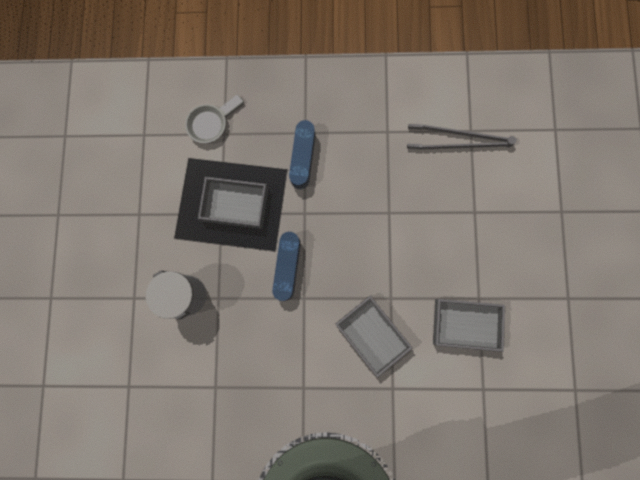

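The pan is on the slate (top (233,203)), with dark tile showing on all four sides. Everything else is where it was.

```bash
python3 -c "
from bench import ctrl
print(ctrl.job_done())"
```

```text
the job is handed in; nothing more can be done
None
```

The whole pan is on the dark slate tile on the smoker side, and the job is handed in at about 21.6 s of the 45 s allowed. I took the pan farthest from the base (0.59 m; the other two were at 0.45 and 0.35 m). I lowered the part-open fingers inside it and, without gripping, pushed its front wall, turning it to the gap heading and centring it before going through.

**Last checks:**
- **Pan position:** its centre is about 130 mm past the gap centre, within 1 mm sideways and 0.5° of square. That leaves at least 34 mm of tile on every side.
- **Forces:** readings at each step stayed under about 2 N, including through the gap.
- **Other objects:** the spoon rest, tongs and canister read within about 1 mm of where they started, which is measurement noise. The two other pans look undisturbed in the last picture.

**One disagreement:** the fingertips measured about 20 mm behind the TCP, where `ctrl.finger_overhang` says 8 mm ahead of it. All three cameras agreed, so I used the measured value, and the descent met no contact.

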